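# Dock the storeroom temperature logger

## Robot

A 7-joint arm with a two-finger parallel gripper is mounted at the origin on the work surface. World frame = base frame: x ahead of the robot, y to its left, z up, the work surface at z = 0. Lengths are in m, angles in rad, forces in N, time in s.
With the tool pointing down it reaches from about 0.4 to 0.925 m from the base axis. Payload 4.1 kg.
Tool frame: the origin (TCP) lies at the very end of the fingers, on their centre line; the grasp point (between the pads) lies 19 mm behind it (manip.grip_point_offset is the distance from the TCP to the grasp point, in m); z points along the fingers, y is the line along which they close (so a half turn about z gives the same grasp; the last joint's range is limited). The gripper opens to 85 mm and grips with 20 to 120 N. Pads are 22 mm wide; open, the fingers measure 114 mm over their backs; the gripper's body (76 mm by 85 mm) begins 54 mm behind the grasp point. The pads swing forward as they close: fully open they stand 13 mm farther back than shut.
Start: joints at [1.08, 0.398, 0.045, 1.537, -0.019, 1.207, -0.051], TCP at [0.248, -0.601, 0.231] pointing down, gripper open.
Joint ranges: [-2.82, 2.82], [-0.49, 2.23], [-1.37, 1.46], [0, 2.46], [-1.36, 4.5], [0.23, 2], [-2.94, 2.94]. Speed limits (rad/s): [2.57, 2.57, 3.14, 3.14, 3.14, 3.14, 3.14].

## Interface

Orientations are given as a 3x3 rotation matrix whose columns are the frame's x, y, z axes.
In Python, from cell import manip gives the robot as it stands.
- The arm moves only by the tool move_arm, never from a script. Its argument "commands" is a list that holds one entry, the list of rows, each a list of 7 numbers: the shift along the tool's x, y, z in mm, then the turn, a rotation vector about the tool's x, y, z in degrees, then the closure in counts, from 0 (fully open) to 255 (shut). In form: [[[x, y, z, rx, ry, rz, grip], ...]]. A call has 1 to 20 rows; each row is the pose to reach, as a shift and turn from the pose commanded when the call began, along the tool's axes at that moment; what a row does not reach only later rows make up. A row lasts 1/12 s, in which the tool goes at most 41.7 mm and 7.16 degrees, less where a joint would pass 70% of its speed; a pose out of reach is approached as far as the arm can. A call with a gripper value outside its range is refused whole. The fingers move at their own pace and stop on an object; "grip_force" is the grip in N (left out, the last holds). Time passes only in rows, so rows that repeat a pose let the fingers close. It gives the time, the measured TCP pose, the force, the opening and the grip force at its end, in the units of the state.
- manip.state(): the state, without advancing time (a new reading comes with each control period).
- manip.snapshot(name): name is "scene" or "top" or "wrist"; returns (picture, depth): 480x640x3 uint8, blue, green, red; 480x640 float32, m along the optical axis (not along the pixel's ray), 0 where there is no reading.
- manip.camera_model(name): a dict with "camera_matrix" (3x3 intrinsics, pixels), "D" ([k1, k2, p1, p2, k3] as OpenCV has them; the pictures are not rectified), "pose" (4x4, takes a point from camera to world coordinates); the wrist camera has in their place "hand_eye" (4x4, takes a point from camera to tool coordinates, whose origin is the TCP and whose axes are the flange's). Camera axes: x right, y down, z forward; pixel columns grow to the right and rows downward; lengths in m; the calibration is good to about 2 mm. A picture is of the moment at which its call begins: read the wrist's pose just before it. camera_model takes no time and is no camera call.
- manip.hand_in(): hands the job in; it is judged then, once.
The state is a dict: "time_s": time; "joint_positions": joint angles; "dq": joint speeds; "joint_efforts": joint torques, N m; "tcp_pos": TCP position; "tcp_rot": TCP orientation; "ft_force": force on the tool from outside, world axes, zero at the start; "moment": the same for the moment, N m; "gripper_width": finger opening in m; "grip_force": force on a finger pad.
Only numpy, scipy, OpenCV 4.12 (cv2) and the standard library are available. Lean on these libraries where they do the work, as an engineer would, in place of code of your own. Each camera call takes 0.05 s, during which the arm holds its last target. There are 200 camera calls.

## Task

Plug the red-capped temperature logger into the reader dock with the red rim: lower it upright into the well while still holding it, long side along the well's long side, and let go only once it is fully home. Leave the blue-capped logger standing where it is.

Things in the scene. Friction and masses are not known exactly. Their poses are not given: they have to be found in the camera images.
- red_logger: Logger with a RED cap: upright block 48 (its x) x 32 (its y) x 90 mm tall, about 140 g, loose on the table. Lower 36 mm black with brass contacts (lowest 6 mm stepped in to 42 x 26 mm), middle white, top 24 mm red. Origin: centre of its underside, z up. A half turn changes nothing. Grip it from above across the 32 mm (its y), about 68 mm above its underside, to stay clear of the dock.
- blue_logger: The same logger with a BLUE cap, standing loose on the table; not to be disturbed. Origin at the centre of its underside.
- red_dock: Dock with a RED rim, fixed: grey block 100 (its x) x 84 (its y) x 50 mm high with one centred rectangular well open at the top, 58 (its x) x 42 mm (its y), 4 mm bevelled edges, 40 mm deep: its floor lies 10 mm above the table. A logger fits with 5 mm to spare on each side, either way round, and stands 50 mm proud. Origin: centre of the dock's underside, z up.
- blue_dock: The same dock with a BLUE rim, fixed to the table; not used. Origin at the centre of its underside.

How it is judged:
On the way, in this order (a step that is already met when the one before it is completed fails the run):
1. the red-capped logger is lifted clear of the table, in the grip (height (world z) of red_logger above 0.03 m and contact force between the fingers and red_logger above 0.5 N), for 0.1 s.
2. the logger, still in the grip, is down in the well of the red-rimmed dock, its underside within 10 mm of the well floor (z of red_logger in the frame of red_dock below 0.02 m and horizontal distance between red_logger and red_dock below 0.015 m and contact force between the fingers and red_logger above 0.5 N), for 0.05 s.
At the end, for the whole second after the job is handed in: The red-capped logger stands released and at rest in the red-rimmed dock, on the floor of the well (underside within 6 mm of it), within 12 mm of the well's centre, long sides within 20 degrees, upright within 10 degrees; the blue-capped logger stands upright within 30 mm of where it was (z of red_logger in the frame of red_dock below 0.016 m and horizontal distance between red_logger and red_dock below 0.012 m and angle between the x axis of red_logger and the x axis of red_dock, either way round below 0.35 rad and angle between each of red_logger, blue_logger's own z axis and vertical below 0.17 rad and linear speed of red_logger below 0.02 m/s and contact force between the fingers and red_logger below 0.1 N and distance of blue_logger from where it was at the start of the episode below 0.03 m); the robot touches nothing.
It fails at once if the blue-capped logger is moved more than 30 mm or tipped over (distance of blue_logger from where it was at the start of the episode above 0.03 m or angle between blue_logger's own z axis and vertical above 0.5 rad).
It also fails if it takes over 38 s, if anything falls off the work surface, if the arm or the gripper's body presses on something with over 40 N, if the wrist force passes 120 N, or if a joint passes its speed limit or range.

## Working session

There is one attempt and no reset: what is moved stays moved. The work goes in short steps, Python scripts to look and compute and a tool call to move; the robot and the scene stay as the last step left them, time stands still between calls to the robot, and variables do not carry over. Pictures are saved under pics/ and viewed, at most 10 in all, crops included, and the job is handed in when it is done.

Besides the shell and the picture viewer there is one more tool, called after ">>>" by a JSON object that holds its "fn" and its "kwargs", one argument or row to a line. move_arm: Moves the arm, as the interface text tells. Its arguments: {"type":"object","properties":{"commands":{"type":"array"},"grip_force":{"type":"number"}},"required":["commands"]}

```bash
mkdir -p pics; ls; cat > h.py <<'E'
import numpy as np, cv2
from cell import manip
def snap(n):
    s=manip.state(); im,d=manip.snapshot(n); c=manip.camera_model(n)
    if n=="wrist":
        T=np.eye(4);T[:3,:3]=s["tcp_rot"];T[:3,3]=s["tcp_pos"];P=T@np.array(c["hand_eye"])
    else:P=np.array(c["pose"])
    return im,d,np.array(c["camera_matrix"]),np.array(c["D"]),P
def onplane(uv,K,D,P,z):
    u=cv2.undistortPoints(np.float64(uv).reshape(-1,1,2),K,D).reshape(-1,2)
    r=np.c_[u,np.ones(len(u))]@P[:3,:3].T
    return P[:3,3]+r*((z-P[2,3])/r[:,2])[:,None]
def world(d,K,D,P):
    h,w=d.shape;g=np.stack(np.meshgrid(np.arange(w),np.arange(h)),-1).reshape(-1,1,2).astype(float)
    u=cv2.undistortPoints(g,K,D).reshape(h,w,2)
    p=np.dstack([u,np.ones((h,w))])*d[...,None]
    return p@P[:3,:3].T+P[:3,3]
def masks(im):
    H=cv2.cvtColor(im,cv2.COLOR_BGR2HSV);h,s,v=cv2.split(H)
    ok=(s>110)&(v>60)
    return {"red":ok&((h<10)|(h>170)),"blue":ok&(h>98)&(h<130)}
E
python3 - <<'E'
from h import *
s=manip.state();print(s["tcp_rot"],s["time_s"])
for n in("top","scene"):
    im,d,K,D,P=snap(n);cv2.imwrite(f"pics/{n}0.png",im)
    W=world(d,K,D,P);print(n,P[:3,3])
    for c,m in masks(im).items():
        k,l,st,ce=cv2.connectedComponentsWithStats(m.astype(np.uint8))
        for i in range(1,k):
            if st[i,4]>60:
                p=W[(l==i)&(d>0)];print(c,st[i],np.median(p,0).round(3),np.percentile(p[:,2],[5,95]).round(3))
E
```

```text
pics
[[ 9.24165552e-01  3.81991233e-01 -8.54868527e-04]
 [ 3.81992167e-01 -9.24163955e-01  1.72302923e-03]
 [-1.31856619e-04 -1.91891734e-03 -9.99998150e-01]] 0.0
top [0.46656815 0.01727729 0.95487181]
red [ 362  130   66   68 1025] [ 0.641 -0.117  0.051] [0.049 0.054]
red [  0 134  16  19 253] [0.663 0.452 0.2  ] [0.198 0.202]
red [  9 221  18  21 289] [0.536 0.433 0.2  ] [0.197 0.202]
red [201 290  27  35 619] [0.42  0.173 0.09 ] [0.088 0.093]
blue [ 204  153   49   57 1040] [0.62  0.155 0.051] [0.049 0.054]
blue [414 263  24  32 608] [ 0.454 -0.152  0.09 ] [0.087 0.093]
scene [ 0.86793804 -0.60873056  0.56774591]
red [429  31  16   7  84] [0.535 0.427 0.199] [0.159 0.2  ]
red [500  41  16   6  80] [0.663 0.448 0.199] [0.197 0.2  ]
red [298 127  30  21 382] [0.424 0.162 0.088] [0.074 0.09 ]
red [ 316  277   77   49 1385] [ 0.646 -0.126  0.05 ] [0.049 0.052]
blue [383 170  71  38 641] [0.624 0.144 0.05 ] [0.048 0.052]
blue [190 237  42  22 576] [ 0.457 -0.159  0.09 ] [0.088 0.091]
```

View pics/top0.png

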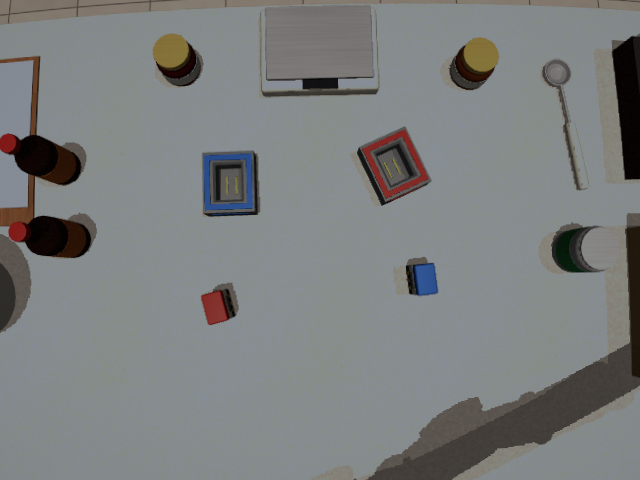

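View pics/scene0.png

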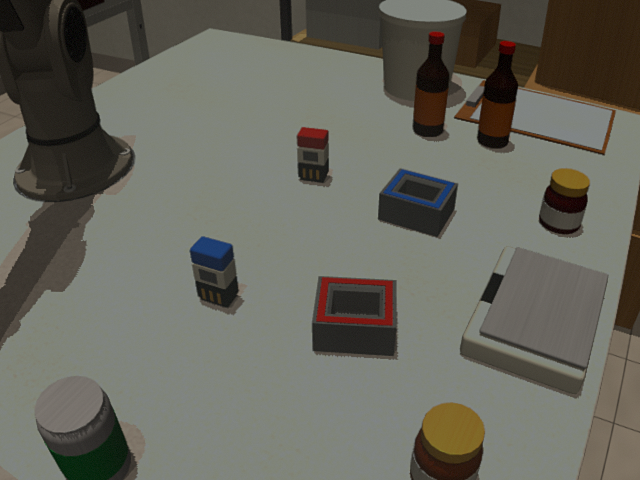

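```bash
cat > meas.py <<'E'
from h import *
def rects(n,who=(("red",.09),("red",.05)),lim=(.35,.8,-.3,.3)):
    im,d,K,D,P=snap(n);W=world(d,K,D,P);out={}
    for c,z in who:
        m=masks(im)[c]&(abs(W[...,2]-z)<.008)&(W[...,1]<lim[3])&(W[...,0]>lim[0])
        k,l,st,_=cv2.connectedComponentsWithStats(m.astype(np.uint8))
        if k<2: continue
        i=1+np.argmax(st[1:,4]);v,u=np.nonzero(l==i)
        p=onplane(np.c_[u,v],K,D,P,z)[:,:2]
        (cx,cy),(a,b),t=cv2.minAreaRect((p*1000).astype(np.float32))
        if a<b:a,b,t=b,a,t+90
        out[c,z]=(cx,cy,(t+90)%180-90,a,b)
        print(n,c,z,np.round(out[c,z],1))
    return out
E
python3 - <<'E'
from meas import *
rects("top",(("red",.09),("red",.05),("blue",.09),("blue",.05)))
E
```

```text
top red 0.09 [419.8 173.3  13.8  46.4  31.1]
top red 0.05 [ 642.6 -117.7   23.2   90.5   78.6]
top blue 0.09 [ 454.2 -152.     5.8   46.7   31. ]
top blue 0.05 [6.204e+02 1.551e+02 2.000e-01 9.060e+01 7.800e+01]
```

Top view: red logger at px (217,307), red dock at (394,166), blue logger at (423,279), blue dock at (230,183). The scene view agrees. I'll go to a point above the red logger, routed around the base.

>>> {"fn": "move_arm", "kwargs": {
  "commands": [
    [[30,-28,0,0,0,0,0],[60,-56,0,0,0,1,0],[90,-84,0,0,0,2,0],[120,-113,0,0,0,3,0],[150,-141,0,0,0,4,0],[180,-170,0,0,0,5,0],[210,-198,0,0,0,6,0],[240,-226,0,0,0,7,0],[270,-255,0,0,0,8,0],[300,-283,0,0,0,8.7,0],[330,-311,0,0,0,8.7,0],[360,-340,0,0,0,8.7,0],[370,-370,0,0,0,8.7,0],[380,-405,0,0,0,8.7,0],[391,-440,0,0,0,8.7,0],[402,-475,0,0,0,8.7,0],[413,-510,0,0,0,8.7,0],[424,-545,0,0,0,8.7,0],[435,-580,0,0,0,8.7,0],[445,-615,0,0,0,8.7,0]]
  ]
}}

```text
time_s: 1.82
tcp_pos: [0.4241, 0.1392, 0.2313]
tcp_rot: [[0.971, 0.238, 0.001], [0.238, -0.971, -0.0], [0.0, 0.0, -1.0]]
ft_force: [0.9, 0.0, 0.0]
gripper_width: 0.0852
grip_force: 0.0
```

```bash
python3 - <<'E'
from meas import *
s=manip.state();R=np.array(s["tcp_rot"]);print(s["tcp_pos"],R.round(4),np.round(s["joint_positions"],2),s["time_s"])
im=snap("wrist")[0];cv2.imwrite("pics/w1.png",im)
o=rects("wrist",(("red",.09),))
for k,v in o.items():
    print(R.T@(np.array([v[0],v[1],49])-1000*np.array(s["tcp_pos"])), "tool y deg",np.degrees(np.arctan2(R[1,1],R[0,1])))
E
```

```text
[0.42406847 0.13919437 0.23131894] [[ 9.714e-01  2.376e-01  5.000e-04]
 [ 2.376e-01 -9.714e-01 -4.000e-04]
 [ 4.000e-04  5.000e-04 -1.000e+00]] [ 0.14  0.05 -0.57  1.98  0.03  1.12 -1.77] 1.8167
wrist red 0.09 [421.  172.7  14.   47.4  30.3]
[  4.90895389 -33.35594745 182.30537723] tool y deg -76.25494429604126
```

View pics/w1.png

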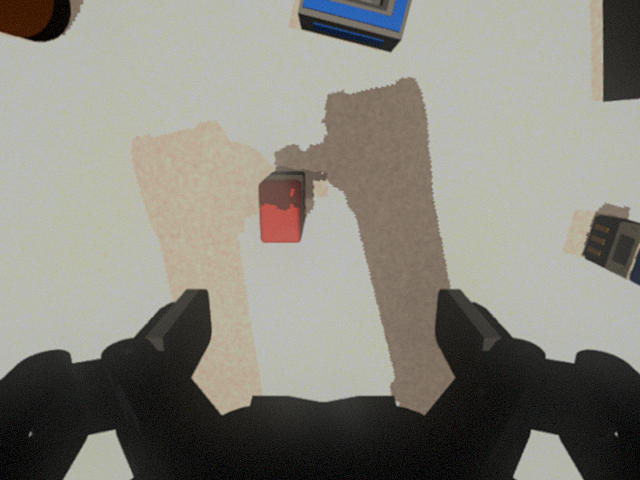

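Wrist view: the red cap is at about px (282,208), between and ahead of the fingers, and matches the top measurement. Next I'll descend and grip.

>>> {"fn": "move_arm", "kwargs": {
  "commands": [
    [[3,-17,0,0,0,0,0],[5,-33,0,0,0,0,0],[5,-33,0,0,0,0,0],[5,-33,25,0,0,0,0],[5,-33,50,0,0,0,0],[5,-33,75,0,0,0,0],[5,-33,100,0,0,0,0],[5,-33,120,0,0,0,0],[5,-33,140,0,0,0,0],[5,-33,155,0,0,0,0],[5,-33,168,0,0,0,0],[5,-33,177,0,0,0,0],[5,-33,182,0,0,0,0],[5,-33,182,0,0,0,0]]
  ]
}}

```text
time_s: 3.08
tcp_pos: [0.4212, 0.1698, 0.0484]
tcp_rot: [[0.971, 0.237, -0.002], [0.237, -0.971, -0.001], [-0.002, 0.001, -1.0]]
ft_force: [-0.2, -0.1, -0.3]
gripper_width: 0.0852
grip_force: 0.0
```

>>> {"fn": "move_arm", "kwargs": {
  "commands": [
    [[0,0,0,0,0,0,60],[0,0,0,0,0,0,100],[0,0,0,0,0,0,140],[0,0,0,0,0,0,180],[0,0,0,0,0,0,220],[0,0,0,0,0,0,255],[0,0,0,0,0,0,255],[0,0,0,0,0,0,255],[0,0,0,0,0,0,255],[0,0,0,0,0,0,255],[0,0,0,0,0,0,255],[0,0,0,0,0,0,255]]
  ],
  "grip_force": 40
}}

```text
time_s: 4.08
tcp_pos: [0.422, 0.171, 0.0496]
tcp_rot: [[0.971, 0.238, 0.001], [0.238, -0.971, -0.0], [0.001, 0.0, -1.0]]
ft_force: [-0.5, -0.8, 6.0]
gripper_width: 0.0317
grip_force: 47.0
```

>>> {"fn": "move_arm", "kwargs": {
  "commands": [
    [[0,0,-5,0,0,0,255],[0,0,-15,0,0,0,255],[0,0,-30,0,0,0,255],[0,0,-50,0,0,0,255],[0,0,-75,0,0,0,255],[0,0,-100,0,0,0,255],[0,0,-120,0,0,0,255],[0,0,-130,0,0,0,255],[0,0,-130,0,0,0,255]]
  ]
}}

```text
time_s: 4.83
tcp_pos: [0.423, 0.1714, 0.1816]
tcp_rot: [[0.971, 0.237, 0.005], [0.237, -0.971, 0.001], [0.005, 0.0, -1.0]]
ft_force: [0.2, -0.6, -1.3]
gripper_width: 0.0315
grip_force: 46.1
```

>>> {"fn": "move_arm", "kwargs": {
  "commands": [
    [[5,11,0,0,0,0,255],[15,33,0,0,0,-1,255],[27,60,0,0,0,-2,255],[39,88,0,0,0,-3,255],[51,116,0,0,0,-4,255],[63,144,0,0,0,-5,255],[75,172,0,0,0,-6,255],[87,200,0,0,0,-7,255],[100,228,0,0,0,-8,255],[112,256,0,0,0,-9,255],[123,281,0,0,0,-9.4,255],[133,303,0,0,0,-9.4,255],[140,320,0,0,0,-9.4,255],[144,330,0,0,0,-9.4,255],[145,333,0,0,0,-9.4,255],[145,333,0,0,0,-9.4,255],[145,333,0,0,0,-9.4,255]]
  ]
}}

```text
time_s: 6.25
tcp_pos: [0.6407, -0.1169, 0.1784]
tcp_rot: [[0.919, 0.394, -0.002], [0.394, -0.919, 0.001], [-0.001, -0.002, -1.0]]
ft_force: [1.1, 0.0, -2.2]
gripper_width: 0.0318
grip_force: 46.0
```

```bash
python3 - <<'E'
from meas import *
s=manip.state();R=np.array(s["tcp_rot"]);t=1000*np.array(s["tcp_pos"]);print(t.round(1),R.round(3),s["grip_force"],s["gripper_width"],np.degrees(np.arctan2(R[1,1],R[0,1])))
for n in("wrist","scene"):
    im,d,K,D,P=snap(n);cv2.imwrite(f"pics/{n}2.png",im)
    W=world(d,K,D,P)
    m=masks(im)["red"]&(abs(W[...,2]-.05)<.006)&(W[...,1]<.1)
    v,u=np.nonzero(m);p=onplane(np.c_[u,v],K,D,P,.05)[:,:2]*1000
    r=cv2.minAreaRect(p.astype(np.float32));print(n,"dock",np.round(r[0],1),np.round(r[1],1),r[2])
    m=masks(im)["red"]&(W[...,2]>.1)&(np.hypot(W[...,0]*1000-t[0],W[...,1]*1000-t[1])<60)
    if m.sum()>30: print(n,"cap",np.median(W[m],0)*1000,np.percentile(W[m],[1,99],axis=0)*1000)
E
```

```text
[ 640.7 -116.9  178.4] [[ 0.919  0.394 -0.002]
 [ 0.394 -0.919  0.001]
 [-0.001 -0.002 -1.   ]] 46.040846999385394 0.03180377294027055 -66.76919514708818
wrist dock [ 705.6 -182.1] [109.7 279.1] 44.2590446472168
wrist cap [ 647.03069899 -114.80495993  218.78684798] [[ 622.92222581 -133.99715419  200.05612241]
 [ 666.34430359  -97.42700755  220.24277215]]
scene dock [ 701.2 -201.6] [103.9 295. ] 35.62846755981445
scene cap [ 632.51740313 -127.92685001  212.49548122] [[ 619.0755167  -142.27329258  197.12271878]
 [ 666.51717833 -107.41789375  219.88616241]]
```

View pics/wrist2.png

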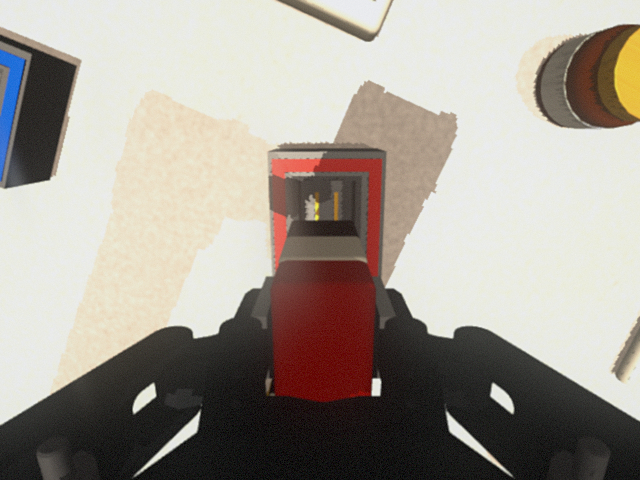

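View pics/scene2.png

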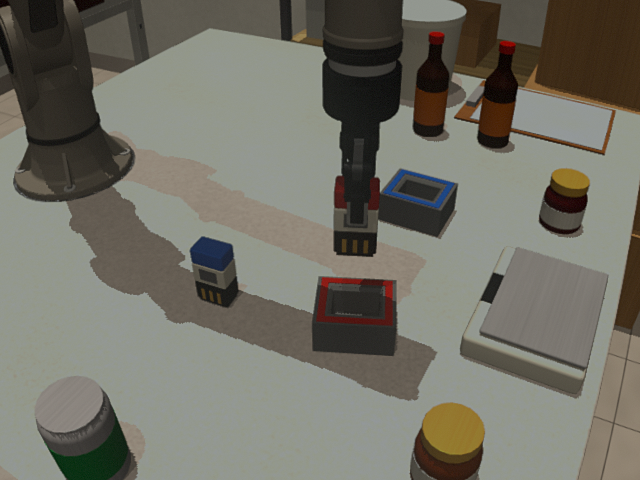

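The wrist view shows the cap upright in the grip at about px (322,330), with the well beyond it at about (327,200). The scene view shows the logger upright at (355,215) above the dock at (355,315). The stray red pixels spoiled the dock fit, so I'll measure it again from the largest component only.

```bash
python3 - <<'E'
from meas import *
s=manip.state();R=np.array(s["tcp_rot"]);t=1000*np.array(s["tcp_pos"]);print(t.round(1))
im,d,K,D,P=snap("scene");W=world(d,K,D,P)
m=(masks(im)["red"]&(abs(W[...,2]-.05)<.006)).astype(np.uint8)
m[:270]=0;m[330:]=0;m[:,:300]=0;m[:,410:]=0
v,u=np.nonzero(m);p=onplane(np.c_[u,v],K,D,P,.05)[:,:2]*1000
print("dock scene",cv2.minAreaRect(p.astype(np.float32)))
im,d,K,D,P=snap("wrist");W=world(d,K,D,P)
H=cv2.cvtColor(im,cv2.COLOR_BGR2HSV)
m=(H[...,1]>110)&((H[...,0]<10)|(H[...,0]>170))&(abs(W[...,2]-.22)<.004)
v,u=np.nonzero(m);print(u.min(),u.max(),v.min(),v.max(),np.median(W[m][:,2]))
p=onplane(np.c_[u,v],K,D,P,np.median(W[m][:,2]))[:,:2]*1000
r=cv2.minAreaRect(p.astype(np.float32));print("cap wrist",r)
for q in(r[0],(642.6,-117.7)):print("tool",R.T@(np.array([*q,t[2]])-t))
E
```

```text
[ 641.  -116.4  179.2]
dock scene ((642.7577514648438, -120.38893127441406), (90.21358489990234, 79.38277435302734), 23.49989128112793)
270 381 278 401 0.21984691521597266
cap wrist ((644.2513427734375, -115.96879577636719), (42.599884033203125, 34.57817077636719), 23.330726623535156)
tool [ 3.15055677e+00  8.87847771e-01 -2.30095413e-03]
tool [ 0.94934472  1.82521989 -0.0020634 ]
```

>>> {"fn": "move_arm", "kwargs": {
  "commands": [
    [[1,2,0,0,0,0,255],[1,2,10,0,0,0,255],[1,2,25,0,0,0,255],[1,2,40,0,0,0,255],[1,2,55,0,0,0,255],[1,2,65,0,0,0,255],[1,2,72,0,0,0,255],[1,2,78,0,0,0,255],[1,2,84,0,0,0,255],[1,2,90,0,0,0,255],[1,2,90,0,0,0,255]]
  ]
}}

```text
time_s: 7.37
tcp_pos: [0.6428, -0.1196, 0.0883]
tcp_rot: [[0.919, 0.393, -0.001], [0.393, -0.919, 0.0], [-0.001, -0.001, -1.0]]
ft_force: [-1.0, 0.1, -1.3]
gripper_width: 0.0315
grip_force: 46.1
```

>>> {"fn": "move_arm", "kwargs": {
  "commands": [
    [[0,0,5,0,0,0,255],[0,0,10,0,0,0,255],[0,0,15,0,0,0,255],[0,0,20,0,0,0,255],[0,0,24,0,0,0,255],[0,0,26,0,0,0,255],[0,0,28,0,0,0,255],[0,0,28,0,0,0,255],[0,0,28,0,0,0,255]]
  ]
}}

```text
time_s: 8.12
tcp_pos: [0.6434, -0.1197, 0.0614]
tcp_rot: [[0.919, 0.393, 0.0], [0.393, -0.919, -0.0], [0.0, 0.0, -1.0]]
ft_force: [0.0, 0.8, -1.4]
gripper_width: 0.0314
grip_force: 46.1
```

>>> {"fn": "move_arm", "kwargs": {
  "commands": [
    [[0,0,1,0,0,0,255],[0,0,2,0,0,0,255],[0,0,3,0,0,0,255],[0,0,3,0,0,0,255],[0,0,3,0,0,0,255]]
  ]
}}

```text
time_s: 8.53
tcp_pos: [0.6438, -0.1196, 0.0597]
tcp_rot: [[0.92, 0.393, 0.001], [0.393, -0.92, -0.001], [0.0, 0.001, -1.0]]
ft_force: [-1.8, 0.4, 4.0]
gripper_width: 0.0316
grip_force: 46.9
```

```bash
python3 - <<'E'
from h import *
s=manip.state();t=np.array(s["tcp_pos"]);print(t,s["ft_force"])
im,d,K,D,P=snap("wrist");W=world(d,K,D,P)
H=cv2.cvtColor(im,cv2.COLOR_BGR2HSV)
m=(H[...,1]>110)&((H[...,0]<10)|(H[...,0]>170))&(W[...,2]>.085)&(W[...,2]<.12)
print("cap top z",np.percentile(W[m][:,2],[50,75,95]))
m=(H[...,1]>110)&((H[...,0]<10)|(H[...,0]>170))&(abs(W[...,2]-.05)<.01);print("rim z",np.median(W[m][:,2]))
E
```

```text
[ 0.64375461 -0.11963926  0.05973487] [-1.79976719  0.44837961  4.00884452]
cap top z [0.10011819 0.10057682 0.10117492]
rim z 0.05125444740590607
```

The cap top is at 100 mm and there is contact force, so the logger is home. I'll release it and retreat.

>>> {"fn": "move_arm", "kwargs": {
  "commands": [
    [[0,0,0,0,0,0,200],[0,0,0,0,0,0,150],[0,0,0,0,0,0,100],[0,0,0,0,0,0,50],[0,0,0,0,0,0,0],[0,0,0,0,0,0,0],[0,0,0,0,0,0,0],[0,0,0,0,0,0,0],[0,0,-5,0,0,0,0],[0,0,-15,0,0,0,0],[0,0,-30,0,0,0,0],[0,0,-50,0,0,0,0],[0,0,-75,0,0,0,0],[0,0,-100,0,0,0,0],[0,0,-130,0,0,0,0],[0,0,-150,0,0,0,0],[0,0,-160,0,0,0,0],[0,0,-160,0,0,0,0]]
  ]
}}

```text
time_s: 10.08
tcp_pos: [0.6451, -0.1197, 0.2221]
tcp_rot: [[0.919, 0.393, 0.006], [0.393, -0.92, -0.001], [0.005, 0.004, -1.0]]
ft_force: [-1.0, 0.5, -0.6]
gripper_width: 0.0857
grip_force: 0.0
```

```bash
python3 - <<'E'
from meas import *
im,d,K,D,P=snap("scene");cv2.imwrite("pics/s3.png",im)
rects("wrist",(("red",.10),("red",.05)))
rects("scene",(("blue",.09),))
print(manip.state()["gripper_width"])
E
```

```text
wrist red 0.1 [ 643.1 -119.3   23.2   48.    31.5]
wrist red 0.05 [ 642.3 -118.9   23.3   90.6   78.5]
scene blue 0.09 [ 458.  -161.7    5.5   46.5   36.4]
0.08545560262872301
```

View pics/s3.png

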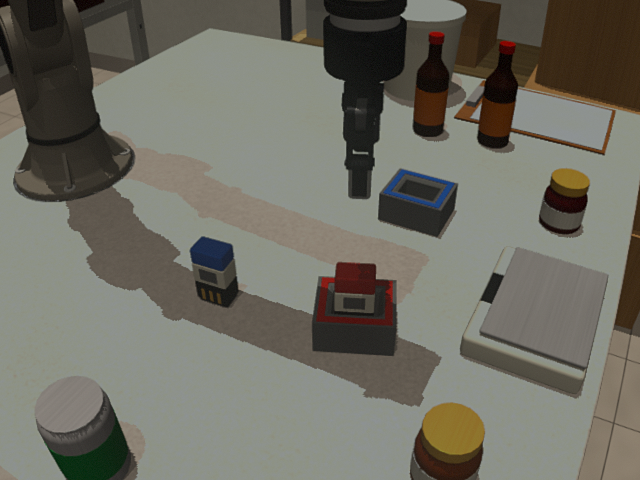

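The red logger stands upright in the red dock at px (355,288), within 1 mm of the well's centre. The blue logger is unmoved at (214,270), and the gripper is clear.

```bash
python3 -c "
from cell import manip;print(manip.hand_in())"
```

```text
the job is handed in; nothing more can be done
None
```

The red-capped logger is released and fully home in the red-rimmed dock, measured within about 1 mm of the well's centre; the blue logger was not touched, and the job was handed in at about 10 s (no verdict returned).

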